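# Press the slide frame's studs crosswise

## Task

Bed the glass evenly in the beech slide frame by pressing its four brass corner studs down with a fingertip, crosswise: first the stud at the chipped corner, then the one diagonally opposite, then the one at the other end of the chipped corner's short side, and last the remaining one. Press each lightly, down to its stop or nearly so without forcing it, and leave it down. Pick nothing up, and leave the frame and everything around it where it lies.

Things in the scene. Friction and masses are not known exactly. Their poses are not given: they have to be found in the camera images.
- frame: Loose beech slide frame flat on the bench, 220 x 140 x 24 mm, 0.9 kg, glass window 140 x 60 mm (glass 16 mm above the bench), a brass stud at each corner. Origin: centre of underside; x along the 220 mm side, y along the 140 mm side, z up. The +x +y corner is chipped: 25 mm of each edge broken off, leaving a slanting face. It may lie turned any way.
- stud_chipped_top (a point): Centre of the flat top of the round brass stud (20 mm wide) at the chipped corner (+86, +46 mm in the frame's axes); it moves with the stud. With the stud fully up it is 42 mm above the bench, 18 mm above the frame's wood. A brass collar 28 mm wide and 2 mm high lies round its foot.
- stud_chipped (a joint): How far the stud at the chipped corner is pushed down, in m: 0 fully up, 0.010 at its stop. Starts between 0 and 0.002. Friction holds it: 3 to 4 N moves it and it stays where left. Its cap is sprung on it (2.5 N/mm, up to 6 mm): it gives 1.5 mm before the stud moves, and softens the stop. Counts as down beyond 0.006; up to 20 N is gentle.
- stud_diagonal_top (a point): Centre of the flat top of the round brass stud (20 mm wide) at the corner diagonally across from the chip (-86, -46 mm); it moves with the stud. With the stud fully up it is 42 mm above the bench, 18 mm above the frame's wood. A brass collar 28 mm wide and 2 mm high lies round its foot.
- stud_diagonal (a joint): How far the stud at the corner diagonally across from the chip is pushed down, in m: 0 fully up, 0.010 at its stop. Starts between 0 and 0.002. Friction holds it: 3 to 4 N moves it and it stays where left. Its cap is sprung on it (2.5 N/mm, up to 6 mm): it gives 1.5 mm before the stud moves, and softens the stop. Counts as down beyond 0.006; up to 20 N is gentle.
- stud_short_top (a point): Centre of the flat top of the round brass stud (20 mm wide) at the other end of the chipped corner's short side (+86, -46 mm); it moves with the stud. With the stud fully up it is 42 mm above the bench, 18 mm above the frame's wood. A brass collar 28 mm wide and 2 mm high lies round its foot.
- stud_short (a joint): How far the stud at the other end of the chipped corner's short side is pushed down, in m: 0 fully up, 0.010 at its stop. Starts between 0 and 0.002. Friction holds it: 3 to 4 N moves it and it stays where left. Its cap is sprung on it (2.5 N/mm, up to 6 mm): it gives 1.5 mm before the stud moves, and softens the stop. Counts as down beyond 0.006; up to 20 N is gentle.
- stud_last_top (a point): Centre of the flat top of the round brass stud (20 mm wide) at the remaining corner, the other end of the chipped corner's long side (-86, +46 mm); it moves with the stud. With the stud fully up it is 42 mm above the bench, 18 mm above the frame's wood. A brass collar 28 mm wide and 2 mm high lies round its foot.
- stud_last (a joint): How far the stud at the remaining corner, the other end of the chipped corner's long side is pushed down, in m: 0 fully up, 0.010 at its stop. Starts between 0 and 0.002. Friction holds it: 3 to 4 N moves it and it stays where left. Its cap is sprung on it (2.5 N/mm, up to 6 mm): it gives 1.5 mm before the stud moves, and softens the stop. Counts as down beyond 0.006; up to 20 N is gentle.
- focus_knob: Steel focusing knob, loose, 32 mm wide and 28 mm high, standing on the wood of the frame's unchipped long side (y = -50 mm) about midway between two studs; its top is 52 mm above the bench. Leave alone. Origin: centre of underside.
- lens_flange: Brass ring, loose, 76 mm outside, 48 mm hole, 12 mm high, flat on the bench beside the frame's chipped long side. Leave alone. Origin: centre of underside.
- filter_a: Blue glass plate 70 x 70 x 6 mm, loose, flat on the bench beside the frame's other long side. Leave alone. Origin: centre of underside.
- filter_b: Second blue glass plate of the same size, on the bench well to the robot's right. Leave alone. Origin: centre of underside.
- lens_tube: Brass lens tube standing upright, 60 mm wide, 80 mm high, to the far right. Leave alone. Origin: centre of underside.
- dust_brush: Dusting brush lying on the bench to the robot's left. Leave alone. Origin: underside below its middle.

How it is judged:
On the way, in this order (a step that is already met when the one before it is completed fails the run):
1. the stud at the chipped corner is pressed down (value of joint stud_chipped above 0.006 m and value of joint each of stud_diagonal, stud_short, stud_last below 0.004 m), for 0.1 s.
2. the stud at the corner diagonally across from the chip is pressed down (value of joint each of stud_chipped, stud_diagonal above 0.006 m and value of joint each of stud_short, stud_last below 0.004 m), for 0.1 s.
3. the stud at the other end of the chipped corner's short side is pressed down (value of joint each of stud_chipped, stud_diagonal, stud_short above 0.006 m and value of joint stud_last below 0.004 m), for 0.1 s.
4. the stud at the remaining corner is pressed down (value of joint each of stud_chipped, stud_diagonal, stud_short, stud_last above 0.006 m), for 0.1 s.
At the end, for the whole second after the job is handed in: All four studs stand more than 6 mm down (of 10 mm), and the frame, lying flat and at rest, and all six bystanders are within 15 mm of where they began (all of step 4 and distance of each of focus_knob, lens_flange, filter_a, filter_b, lens_tube, dust_brush, frame from where it was at the start of the episode below 0.015 m and angle between frame's own z axis and vertical below 0.05 rad and linear speed of frame below 0.02 m/s); the robot touches nothing.
It fails at once if a stud is pressed before its turn ((value of joint stud_diagonal above 0.004 m and value of joint stud_chipped below 0.006 m) or (value of joint stud_short above 0.004 m and value of joint stud_diagonal below 0.006 m) or (value of joint stud_last above 0.004 m and value of joint stud_short below 0.006 m)).
It fails at once if a stud or the frame is pressed harder than 20 N (contact force between frame and the fingers above 20 N).
It fails at once if the frame is shoved more than 15 mm, tipped or lifted (distance of frame from where it was at the start of the episode above 0.015 m or height (world z) of frame above 0.006 m or angle between frame's own z axis and vertical above 0.06 rad).
It fails at once if a bystander is moved more than 15 mm (distance of any of focus_knob, lens_flange, filter_a, filter_b, lens_tube, dust_brush from where it was at the start of the episode above 0.015 m).
It also fails if it takes over 48 s, if anything falls off the work surface, if the arm or the gripper's body presses on something with over 40 N, if the wrist force passes 120 N, or if a joint passes its speed limit or range.

## Robot

A 6-joint arm with a two-finger parallel gripper is mounted at the origin on the work surface. World frame = base frame: x ahead of the robot, y to its left, z up, the work surface at z = 0. Lengths are in m, angles in rad, forces in N, time in s.
With the tool pointing down it reaches from about 0.3 to 0.875 m from the base axis. Payload 6.4 kg.
Tool frame: the origin (TCP) lies at the centre of the arm's flange, where the gripper is bolted on; the fingertips stand 173 mm ahead of it and the grasp point (between the pads) lies 155 mm ahead of it; z points along the fingers, y is the line along which they close (so a half turn about z gives the same grasp; the last joint's range is limited). The gripper opens to 85 mm and grips with 20 to 120 N. Pads are 22 mm wide; open, the fingers measure 114 mm over their backs; the gripper's body (76 mm by 85 mm) begins 54 mm behind the grasp point. The pads swing forward as they close: fully open they stand 13 mm farther back than shut.
Start: joints at [-1.333, 0.181, 1.607, -0, 1.354, -0.206], TCP at [0.247, -0.519, 0.405] pointing down, gripper open.
Joint ranges: [-2.99, 2.99], [-0.89, 2.07], [0.3, 2.58], [-1.14, 4.28], [0, 2.63], [-3.12, 3.12]. Speed limits (rad/s): [2.57, 2.57, 3.01, 3.14, 3.14, 3.14].

## Interface

Orientations are given as a unit quaternion [w, x, y, z].
In Python, from bench import get_obs, camera, get_calibration, hand_in gives the robot as it stands. The module is installed in compiled form; this text tells all that it offers.
- The arm moves only by the tool drive_tool, never from a script. Its argument "increments" is a list of rows, each a list of 2 entries, a list of its own where there are three numbers: the shift along the tool's x, y, z normalised to -1 to 1, where 1 is 250 mm, then the turn about the tool's z normalised to -1 to 1, where 1 is 90 degrees. A call has exactly 8 rows; each row is the pose to reach, as a shift and turn from the pose commanded when the call began, along the tool's axes at that moment; what a row does not reach only later rows make up. A row lasts 1/8 s, in which the tool goes at most 62.5 mm and 10.7 degrees, less where a joint would pass 70% of its speed; a pose out of reach is approached as far as the arm can. A call with a number of a shift or a turn outside -1 to 1 is refused whole. A call with a gripper value outside its range is refused whole. "claw" is the closure, from 0 (fully open) to 1 (shut), set as the call begins (left out, the last holds). The fingers move at their own pace and stop on an object; the grip force is fixed at half the most. Time passes only in rows, so rows that repeat a pose let the fingers close, or fill a call up. It gives the time, the measured TCP pose, the force and the opening at its end, in the units of the state.
- get_obs(): the state, without advancing time (a new reading comes with each control period).
- camera(name): name is "scene" or "top" or "wrist"; returns the picture (384x512x3 uint8, blue, green, red); there is no depth.
- get_calibration(name): a dict with "K" (3x3 intrinsics, pixels), "origin" and "orientation" of the camera in the world. Camera axes: x right, y down, z forward; pixel columns grow to the right and rows downward; lengths in m; the calibration is good to about 2 mm. A picture is of the moment at which its call begins: read the wrist's pose just before it. get_calibration takes no time and is no camera call; for the wrist camera it gives the pose at the moment of the call.
- hand_in(): hands the job in, once; it reports no verdict.
The state is a dict: "time_s": time; "q": joint angles; "dq": joint speeds; "joint_efforts": joint torques, N m; "eef_pos": TCP position; "eef_rot": TCP orientation; "wrist_force": force on the tool from outside, world axes, zero at the start; "torque": the same for the moment, N m; "opening": opening from 0.0 (shut) to 1.0 (fully open).
Only numpy, scipy, OpenCV 4.12 (cv2) and the standard library are available. Lean on these libraries where they do the work, as an engineer would, in place of code of your own. Each camera call takes 0.05 s, during which the arm holds its last target. There are 200 camera calls.

## Working session

There is one attempt and no reset: what is moved stays moved. The work goes in short steps, Python scripts to look and compute and a tool call to move; the robot and the scene stay as the last step left them, time stands still between calls to the robot, and variables do not carry over. Pictures are saved under pics/ and viewed, on a budget of 10 in all, crops included, one or two more only if the job needs it, and the job is handed in when it is done.

Besides the shell and the picture viewer there is one more tool, called after "Request:" as name(argument=value, ...) on one line, values as JSON. drive_tool: Moves the arm, as the interface text tells. Its arguments: {"type":"object","properties":{"increments":{"type":"array","items":{"type":"array"}},"claw":{"type":"number"}},"required":["increments"]}

```bash
mkdir -p pics
python3 - <<'E'
from bench import *
import cv2,numpy as np
o=get_obs();print({k:np.round(v,4) for k,v in o.items()})
for n in("top","scene"):
    im=camera(n);cv2.imwrite(f"pics/{n}0.png",im);c=get_calibration(n);print(n,{k:np.round(v,4).tolist() for k,v in c.items()})
E
```

```text
{'time_s': np.float64(0.0), 'q': array([-1.3333,  0.1815,  1.608 , -0.    ,  1.3538, -0.2063]), 'dq': array([-0.002 ,  0.0002,  0.0004,  0.0014,  0.0006,  0.0012]), 'joint_efforts': array([-1.00000e-04, -4.44876e+01, -3.51334e+01, -2.00000e-04,
        9.40000e-03,  0.00000e+00]), 'eef_pos': array([ 0.2469, -0.519 ,  0.4038]), 'eef_rot': array([-9.000e-04,  9.755e-01,  2.201e-01, -0.000e+00]), 'wrist_force': array([-0.692 ,  0.3293,  0.4931]), 'torque': array([-0.0046,  0.0258, -0.0389]), 'opening': np.float64(1.0016)}
top {'K': [[496.413, 0.0, 256.0975], [0.0, 496.413, 186.5171], [0.0, 0.0, 1.0]], 'origin': [0.3516, -0.0308, 1.5027], 'orientation': [0.0551, -0.6978, 0.713, -0.0414]}
scene {'K': [[475.3069, 0.0, 251.2815], [0.0, 475.3069, 193.8741], [0.0, 0.0, 1.0]], 'origin': [1.1118, 1.1126, 1.1929], 'orientation': [-0.0965, 0.2262, 0.8825, -0.4008]}
```

View pics/top0.png

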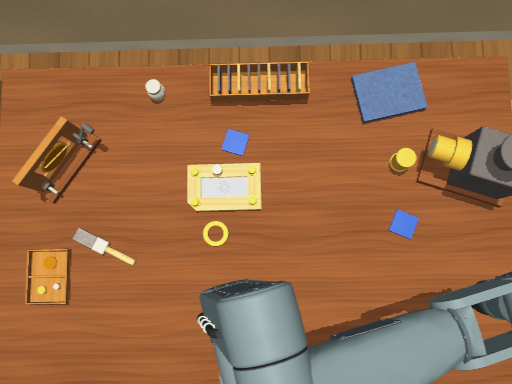

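View pics/scene0.png

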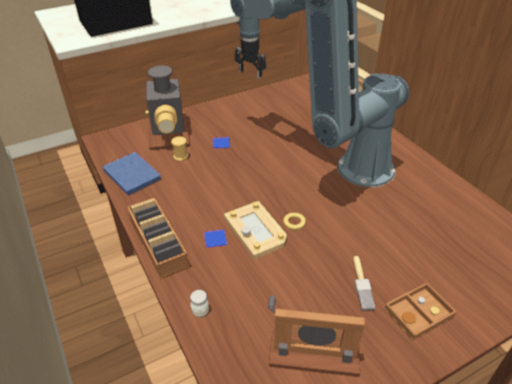

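The top view shows the frame at about (188–261, 163–210). The knob is at (217,170) on its upper long side and the ring at (215,233) below it. The lower-left corner looks chipped, so I'll enlarge both views to check.

Run:
```python
import cv2,numpy as np
a=cv2.imread("pics/top0.png")[150:225,175:275];b=cv2.imread("pics/scene0.png")[190:265,210:310]
cv2.imwrite("pics/crop0.png",np.vstack([cv2.resize(i,None,fx=4,fy=4,interpolation=cv2.INTER_CUBIC) for i in(a,b)]))
```

```text
(no output)
```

View pics/crop0.png

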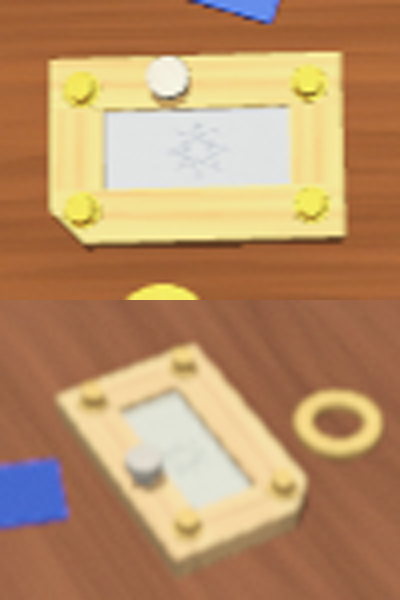

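The chipped corner is the lower-left one in the top view. In the top crop the studs are: chipped (80,208), short (80,88), diagonal (308,82) and last (311,203). In the scene crop, in the same order, they are (283,182), (187,222), (93,98) and (183,62). Next I'll triangulate these and fit the frame pose.

```bash
cat > h.py <<'E'
from bench import *
import cv2,numpy as np
from scipy.spatial.transform import Rotation as R
from scipy.optimize import least_squares
def rot(q): return R.from_quat(np.roll(q,-1))
def proj(c,P):
    p=rot(c["orientation"]).inv().apply(np.atleast_2d(P)-c["origin"])@np.array(c["K"]).T
    return p[:,:2]/p[:,2:]
S=np.array([[86,46],[-86,-46],[86,-46],[-86,46]])/1000  # chipped, diag, short, last
def studs(v,z=.041): 
    c,s=np.cos(v[2]),np.sin(v[2]); return np.c_[S@np.array([[c,s],[-s,c]])+v[:2],np.full(4,z)]
E
python3 - <<'E'
from h import *
ct,cs=get_calibration("top"),get_calibration("scene")
f=lambda a,o:(np.array(a)+.5)/4-.5+o
T=f([(80,208),(308,82),(80,88),(311,203)],(175,150));C=f([(283,182),(93,98),(187,222),(183,62)],(210,190))
for i in range(4):
    r=least_squares(lambda X:np.r_[proj(ct,X)[0]-T[i],proj(cs,X)[0]-C[i]],[.5,0,.04]);print(r.x.round(4),r.fun.round(2))
for nm,L in(("both",[(ct,T),(cs,C)]),("top",[(ct,T)]),("scene",[(cs,C)])):
  r=min((least_squares(lambda v:np.concatenate([(proj(c,studs(v))-t).ravel() for c,t in L]),[.5,0,a]) for a in(0,1.6,3.1,-1.6)),key=lambda r:r.cost)
  print(nm,r.x.round(4),r.fun.round(2))
print(studs(r.x).round(4)); 
print(rot(get_obs()["eef_rot"]).as_matrix().round(3))
w=get_calibration("wrist");print({k:np.round(v,4).tolist() for k,v in w.items()})
E
```

```text
[0.5114 0.1801 0.0359] [-0.2   0.32 -0.42 -0.02]
[0.6032 0.0085 0.0326] [-0.16  0.28 -0.37 -0.05]
[0.6026 0.1798 0.0345] [-0.13  0.21 -0.26 -0.02]
[0.5118 0.0079 0.0342] [-0.13  0.21 -0.29 -0.03]
both [0.5575 0.0953 1.5737] [-0.79  0.19 -0.55 -0.38 -0.97 -0.38 -0.63 -0.01 -0.19 -0.91 -0.5  -1.56
 -0.23 -0.98 -0.12 -1.22]
top [0.5571 0.0931 1.572 ] [-0.08  0.29  0.21 -0.19 -0.22 -0.29  0.09  0.18]
scene [0.5595 0.1005 1.5768] [ 0.18  0.23 -0.36 -0.42  0.13  0.27  0.04 -0.18]
[[0.5129 0.1863 0.041 ]
 [0.606  0.0148 0.041 ]
 [0.6049 0.1868 0.041 ]
 [0.514  0.0143 0.041 ]]
[[ 0.903  0.429 -0.   ]
 [ 0.429 -0.903  0.002]
 [ 0.    -0.002 -1.   ]]
{'K': [[325.8989, 0.0, 255.006], [0.0, 325.8989, 191.9883], [0.0, 0.0, 1.0]], 'origin': [0.3229, -0.4828, 0.374], 'orientation': [0.1401, 0.8337, -0.5266, -0.089]}
```

The frame's x axis points along world +y (yaw about 1.573 rad) and its centre is near (0.557, 0.094). I'll bring the wrist camera over it, shutting the gripper and aligning the tool on the way.

Request:
drive_tool(increments=[[[0.13,-0.13,0],0.04],[[0.26,-0.26,0],0.08],[[0.39,-0.39,0],0.12],[[0.52,-0.53,0],0.16],[[0.65,-0.66,0],0.2],[[0.78,-0.79,0],0.24],[[0.9,-0.92,0],0.282],[[0.9,-0.92,0],0.282]], claw=1)

```text
time_s: 1.1
eef_pos: [0.3517, -0.2126, 0.4044]
eef_rot: [-0.0, 1.0, 0.002, -0.0]
wrist_force: [-0.6, 0.2, 0.3]
opening: -0.002
```

Request:
drive_tool(increments=[[[0.08,-0.2,0.05],0],[[0.16,-0.4,0.1],0],[[0.24,-0.6,0.15],0],[[0.32,-0.8,0.2],0],[[0.38,-1,0.2],0],[[0.38,-1,0.2],0],[[0.38,-1,0.2],0],[[0.38,-1,0.2],0]])

```text
time_s: 2.1
eef_pos: [0.4461, 0.0337, 0.3546]
eef_rot: [0.0, 1.0, -0.001, -0.0]
wrist_force: [-0.1, 0.3, 0.7]
opening: 0.004
```

Run:
```python
from h import *
o=get_obs();print(o["time_s"],o["eef_pos"].round(4),o["wrist_force"].round(2))
w=get_calibration("wrist");im=camera("wrist");cv2.imwrite("pics/w1.png",im)
print({k:np.round(v,4).tolist() for k,v in w.items()}); print(rot(w["orientation"]).as_matrix().round(3))
print(proj(w,studs([.557,.094,1.573])).round(1))
```

```text
2.1 [0.4461 0.0337 0.3546] [-0.1   0.32  0.65]
{'K': [[325.8989, 0.0, 255.006], [0.0, 325.8989, 191.9883], [0.0, 0.0, 1.0]], 'origin': [0.5304, 0.0337, 0.3247], 'orientation': [-0.1178, -0.6969, 0.6977, 0.1169]}
[[-0.001 -0.945 -0.327]
 [-1.     0.001 -0.001]
 [ 0.001  0.327 -0.945]]
[[ 80.9 103.8]
 [288.5 -23.8]
 [ 59.  -23. ]
 [285.2 103.1]]
```

View pics/w1.png

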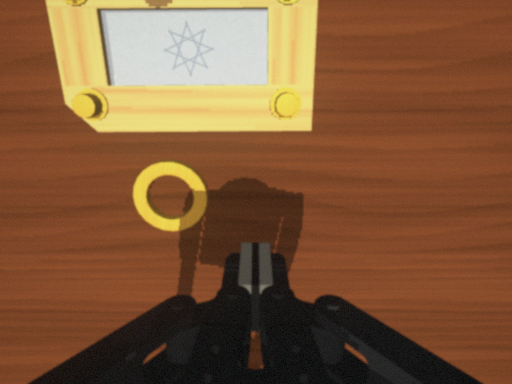

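The wrist view shows the chipped stud at (88,104), the last stud at (287,104), the ring at (170,196) and the fingertips at about (256,250). I'll shift so the camera sees all four studs.

Request:
drive_tool(increments=[[[0.15,-0.12,0],0],[[0.36,-0.24,0],0],[[0.36,-0.24,0],0],[[0.36,-0.24,0],0],[[0.36,-0.24,0],0],[[0.36,-0.24,0],0],[[0.36,-0.24,0],0],[[0.36,-0.24,0],0]])

```text
time_s: 3.15
eef_pos: [0.5359, 0.0951, 0.355]
eef_rot: [0.0, 1.0, 0.0, 0.0]
wrist_force: [0.3, -0.5, 0.0]
opening: 0.001
```

Run:
```python
from h import *
o=get_obs();print(o["time_s"],o["eef_pos"].round(4),o["wrist_force"].round(2))
w=get_calibration("wrist");im=camera("wrist");cv2.imwrite("pics/w2.png",im)
import json;json.dump({k:np.array(v).tolist() for k,v in w.items()},open("w2.json","w"))
print(proj(w,studs([.557,.094,1.573])).round(1))
cv2.imwrite("pics/w2c.png",cv2.resize(im[40:290,120:390],None,fx=2.4,fy=2.4,interpolation=cv2.INTER_CUBIC))
```

```text
3.15 [0.5359 0.0951 0.355 ] [ 0.26 -0.51  0.05]
[[163.8 203.2]
 [358.1 100.8]
 [153.7 101.1]
 [348.1 202.9]]
```

View pics/w2c.png

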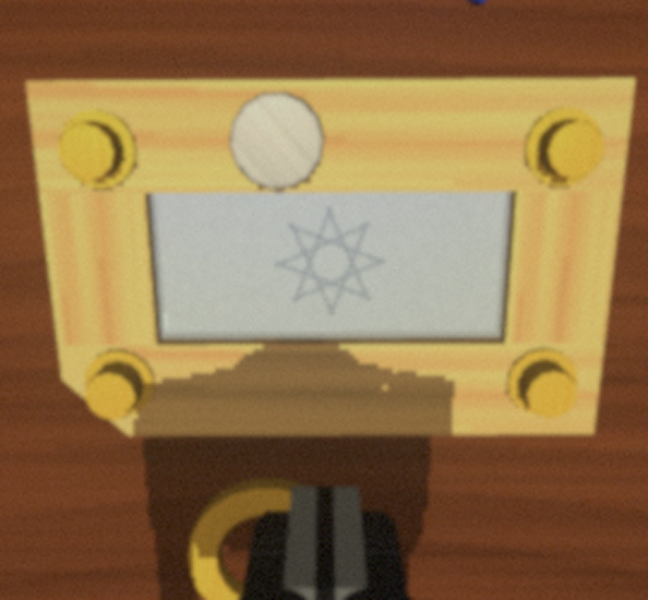

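The four cap tops in the crop are chipped (112,393), diagonal (574,151), short (88,148) and last (550,391).

Run:
```python
from h import *
import json
w=json.load(open("w2.json"));w1=dict(w);w1["origin"]=[.5304,.0337,.3247];w1["orientation"]=[-0.1178,-0.6969,0.6977,0.1169]
T=(np.array([(112,393),(574,151),(88,148),(550,391)])+.5)/2.4-.5+(120,40)
for z in(.040,.042):
  r=least_squares(lambda v:(proj(w,studs(v,z))-T).ravel(),[.557,.094,1.573]);print(z,r.x.round(4),r.fun.round(2))
r=least_squares(lambda v:(proj(w,studs(v[:3],v[3]))-T).ravel(),[.557,.094,1.573,.04]);print("free z",r.x.round(4),r.fun.round(2));print(studs(r.x[:3]).round(4))
for i,p in((0,(88,104)),(3,(287,104))):
  print(least_squares(lambda X:np.r_[proj(w,X)[0]-T[i],proj(w1,X)[0]-p],[.5,0,.04]).x.round(4))
```

```text
0.04 [0.5562 0.0925 1.5707] [-0.71 -0.06  0.71 -0.77 -0.37  0.31  0.33  0.85]
0.042 [0.5566 0.0925 1.5707] [-1.31  0.39  1.46 -1.01 -1.11  0.07  0.94  1.31]
free z [0.556  0.0925 1.5707 0.0384] [-0.22 -0.42  0.11 -0.57  0.23  0.51 -0.15  0.49]
[[0.51   0.1785 0.041 ]
 [0.602  0.0065 0.041 ]
 [0.602  0.1785 0.041 ]
 [0.51   0.0065 0.041 ]]
[0.5095 0.1778 0.0354]
[0.5103 0.0061 0.0378]
```

Stud positions agree to 1–2 mm: chipped (0.510,0.179), diagonal (0.602,0.007), short (0.602,0.179) and last (0.510,0.007). I'll move above the chipped stud, with the tip at about 60 mm.

Request:
drive_tool(increments=[[[-0.05,-0.17,0.1],0],[[-0.104,-0.336,0.2],0],[[-0.104,-0.336,0.35],0],[[-0.104,-0.336,0.488],0],[[-0.104,-0.336,0.488],0],[[-0.104,-0.336,0.488],0],[[-0.104,-0.336,0.488],0],[[-0.104,-0.336,0.488],0]])

```text
time_s: 4.2
eef_pos: [0.5106, 0.1791, 0.2341]
eef_rot: [-0.0, 1.0, 0.0, 0.001]
wrist_force: [-0.2, -0.4, 0.4]
opening: 0.001
```

Run:
```python
from h import *
o=get_obs();print(o["time_s"],o["eef_pos"].round(4),o["wrist_force"].round(2))
im=camera("wrist")
cv2.imwrite("pics/w3.png",cv2.resize(im[130:330,130:380],None,fx=2.4,fy=2.4,interpolation=cv2.INTER_CUBIC))
```

```text
4.2 [0.5106 0.1791 0.2341] [-0.23 -0.36  0.44]
```

View pics/w3.png

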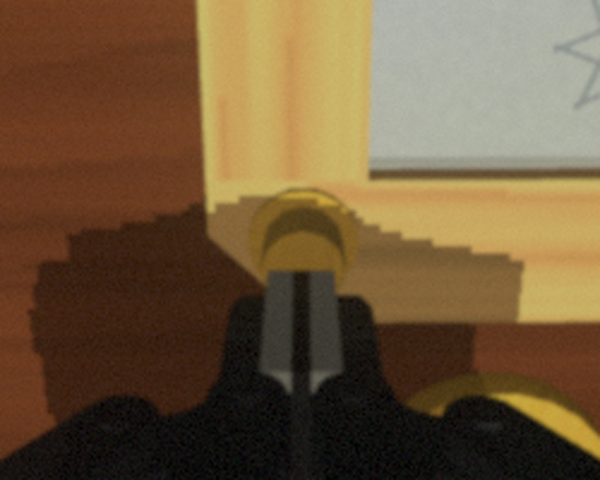

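The tip is centred on the stud (both at column ~302). I'll go down until it touches.

Request:
drive_tool(increments=[[[0,0,0.03],0],[[0,0,0.06],0],[[0,0,0.076],0],[[0,0,0.08],0],[[0,0,0.084],0],[[0,0,0.088],0],[[0,0,0.088],0],[[0,0,0.088],0]])

```text
time_s: 5.25
eef_pos: [0.51, 0.1792, 0.2108]
eef_rot: [-0.0, 1.0, 0.0, -0.0]
wrist_force: [-1.4, -0.6, 2.1]
opening: -0.002
```

Request:
drive_tool(increments=[[[0,0,0.004],0],[[0,0,0.008],0],[[0,0,0.012],0],[[0,0,0.016],0],[[0,0,0.016],0],[[0,0,0.016],0],[[0,0,0.016],0],[[0,0,0.016],0]])

```text
time_s: 6.25
eef_pos: [0.5101, 0.1792, 0.2067]
eef_rot: [-0.0, 1.0, 0.0, 0.0]
wrist_force: [-1.5, 0.6, 2.9]
opening: -0.0
```

Request:
drive_tool(increments=[[[0,0,0.004],0],[[0,0,0.008],0],[[0,0,0.012],0],[[0,0,0.014],0],[[0,0,0.014],0],[[0,0,0.014],0],[[0,0,0.014],0],[[0,0,0.014],0]])

```text
time_s: 7.25
eef_pos: [0.5101, 0.1792, 0.2034]
eef_rot: [-0.0, 1.0, 0.0, 0.0]
wrist_force: [-2.1, 0.4, 4.7]
opening: -0.002
```

Request:
drive_tool(increments=[[[0,0,0.004],0],[[0,0,0.004],0],[[0,0,0.004],0],[[0,0,0.004],0],[[0,0,0.004],0],[[0,0,0.004],0],[[0,0,0.004],0],[[0,0,0.004],0]])

```text
time_s: 8.25
eef_pos: [0.5101, 0.1792, 0.2026]
eef_rot: [-0.0, 1.0, 0.0, 0.0]
wrist_force: [-3.1, -0.5, 7.6]
opening: 0.001
```

The stop is reached: about 3 N while the stud moved, then a rise to 7.6 N at TCP z 0.2027. I'll lift 40 mm and go over to the diagonal stud.

Request:
drive_tool(increments=[[[0,0,-0.16],0],[[0.02,0.03,-0.16],0],[[0.1,0.18,-0.16],0],[[0.2,0.37,-0.16],0],[[0.29,0.54,-0.16],0],[[0.368,0.688,-0.16],0],[[0.368,0.688,-0.16],0],[[0.368,0.688,-0.16],0]])

```text
time_s: 9.25
eef_pos: [0.6016, 0.0073, 0.241]
eef_rot: [-0.0, 1.0, 0.0, -0.001]
wrist_force: [-0.5, 0.1, -0.2]
opening: -0.006
```

Run:
```python
from h import *
o=get_obs();print(o["time_s"],o["eef_pos"].round(4),o["wrist_force"].round(2))
a=camera("wrist")[130:330,130:380];b=camera("top")[150:225,165:265]
cv2.imwrite("pics/w4.png",np.hstack([cv2.resize(a,None,fx=1.6,fy=1.6,interpolation=2),cv2.resize(b,(400,320),interpolation=2)]))
```

```text
9.25 [0.6016 0.0073 0.241 ] [-0.52  0.12 -0.24]
```

View pics/w4.png

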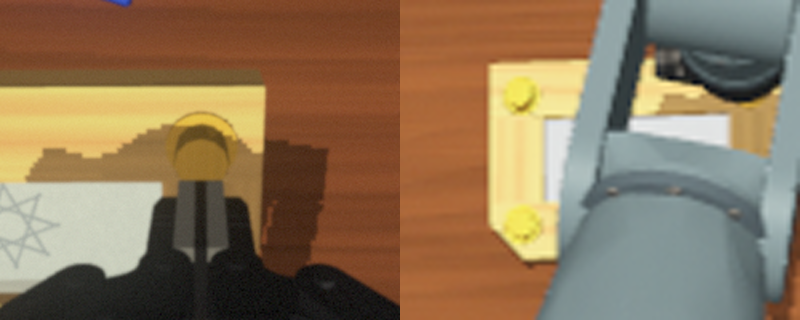

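The tip is aligned with the diagonal stud (column ~200), and the frame looks unmoved. Pressing.

Request:
drive_tool(increments=[[[0,0,0.05],0],[[0,0,0.095],0],[[0,0,0.106],0],[[0,0,0.114],0],[[0,0,0.12],0],[[0,0,0.126],0],[[0,0,0.132],0],[[0,0,0.138],0]])

```text
time_s: 10.35
eef_pos: [0.6023, 0.0073, 0.2078]
eef_rot: [-0.0, 1.0, 0.0, 0.0]
wrist_force: [-0.7, 1.2, 3.3]
opening: 0.001
```

Request:
drive_tool(increments=[[[0,0,0.004],0],[[0,0,0.008],0],[[0,0,0.012],0],[[0,0,0.016],0],[[0,0,0.018],0],[[0,0,0.018],0],[[0,0,0.018],0],[[0,0,0.018],0]])

```text
time_s: 11.35
eef_pos: [0.6023, 0.0072, 0.2034]
eef_rot: [0.0, 1.0, 0.0, 0.0]
wrist_force: [-0.7, 1.2, 4.7]
opening: 0.001
```

Request:
drive_tool(increments=[[[0,0,0.004],0],[[0,0,0.004],0],[[0,0,0.004],0],[[0,0,0.004],0],[[0,0,0.004],0],[[0,0,0.004],0],[[0,0,0.004],0],[[0,0,0.004],0]])

```text
time_s: 12.35
eef_pos: [0.6023, 0.0072, 0.2027]
eef_rot: [0.0, 1.0, 0.0, 0.0]
wrist_force: [-1.7, 2.0, 6.4]
opening: 0.002
```

The diagonal stud is at its stop too (6.4 N). Next is the short-side stud, lifting 50 mm so the tip passes well over the knob.

Request:
drive_tool(increments=[[[0,0,-0.2],0],[[0,-0.03,-0.2],0],[[0,-0.18,-0.2],0],[[0,-0.37,-0.2],0],[[0,-0.54,-0.2],0],[[0,-0.688,-0.2],0],[[0,-0.688,-0.2],0],[[0,-0.688,-0.18],0]])

```text
time_s: 13.35
eef_pos: [0.6019, 0.1789, 0.2465]
eef_rot: [0.0, 1.0, 0.001, -0.0]
wrist_force: [-0.2, -0.7, -0.0]
opening: 0.002
```

Run:
```python
from h import *
o=get_obs();print(o["time_s"],o["eef_pos"].round(4),o["wrist_force"].round(2))
a=camera("wrist")[130:330,130:380]
cv2.imwrite("pics/w5.png",cv2.resize(a,None,fx=2,fy=2,interpolation=2))
```

```text
13.35 [0.6019 0.1789 0.2465] [-0.24 -0.66 -0.03]
```

View pics/w5.png

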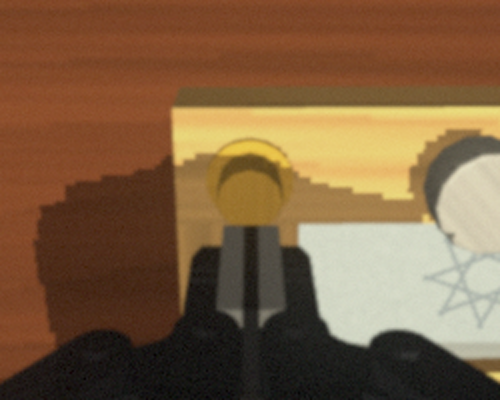

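The tip is centred on the short-side stud (column ~250), and the knob is undisturbed at right. Pressing.

Request:
drive_tool(increments=[[[0,0,0.06],0],[[0,0,0.115],0],[[0,0,0.126],0],[[0,0,0.134],0],[[0,0,0.14],0],[[0,0,0.146],0],[[0,0,0.152],0],[[0,0,0.158],0]])

```text
time_s: 14.4
eef_pos: [0.6022, 0.1792, 0.2079]
eef_rot: [0.0, 1.0, 0.0, 0.0]
wrist_force: [-1.3, -0.8, 2.9]
opening: -0.002
```

Request:
drive_tool(increments=[[[0,0,0.004],0],[[0,0,0.008],0],[[0,0,0.012],0],[[0,0,0.016],0],[[0,0,0.02],0],[[0,0,0.022],0],[[0,0,0.022],0],[[0,0,0.022],0]])

```text
time_s: 15.4
eef_pos: [0.6022, 0.1792, 0.2028]
eef_rot: [0.0, 1.0, 0.0, 0.0]
wrist_force: [-2.1, -2.2, 5.9]
opening: -0.001
```

The short-side stud is at its stop (5.9 N). Now the last one.

Request:
drive_tool(increments=[[[0,0,-0.2],0],[[-0.02,0.03,-0.2],0],[[-0.1,0.18,-0.2],0],[[-0.2,0.37,-0.2],0],[[-0.29,0.54,-0.2],0],[[-0.368,0.688,-0.2],0],[[-0.368,0.688,-0.2],0],[[-0.368,0.688,-0.18],0]])

```text
time_s: 16.4
eef_pos: [0.5103, 0.0073, 0.247]
eef_rot: [-0.0, 1.0, 0.0, 0.0]
wrist_force: [0.5, 0.4, 0.3]
opening: 0.003
```

Run:
```python
from h import *
o=get_obs();print(o["time_s"],o["eef_pos"].round(4),o["wrist_force"].round(2))
a=camera("wrist")[130:330,130:380]
cv2.imwrite("pics/w6.png",cv2.resize(a,None,fx=2,fy=2,interpolation=2))
```

```text
16.4 [0.5103 0.0073 0.247 ] [0.55 0.43 0.34]
```

View pics/w6.png

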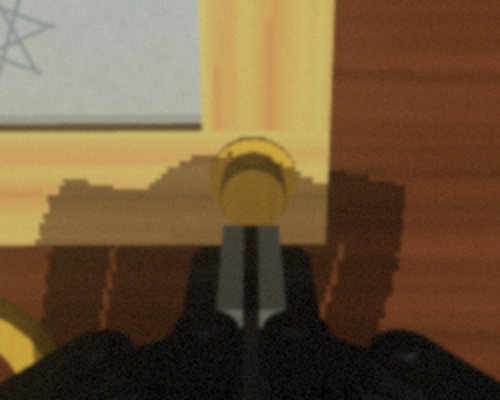

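The tip is centred on the last stud (column ~252). Pressing.

Request:
drive_tool(increments=[[[0,0,0.06],0],[[0,0,0.115],0],[[0,0,0.126],0],[[0,0,0.134],0],[[0,0,0.14],0],[[0,0,0.146],0],[[0,0,0.152],0],[[0,0,0.158],0]])

```text
time_s: 17.45
eef_pos: [0.5103, 0.0072, 0.2078]
eef_rot: [-0.0, 1.0, 0.0, 0.0]
wrist_force: [-1.3, 1.6, 2.8]
opening: -0.003
```

Request:
drive_tool(increments=[[[0,0,0.004],0],[[0,0,0.008],0],[[0,0,0.012],0],[[0,0,0.016],0],[[0,0,0.02],0],[[0,0,0.022],0],[[0,0,0.022],0],[[0,0,0.022],0]])

```text
time_s: 18.45
eef_pos: [0.5103, 0.0072, 0.2026]
eef_rot: [0.0, 1.0, 0.0, 0.0]
wrist_force: [-1.6, 1.6, 6.3]
opening: 0.0
```

All four are at their stops. I'll lift clear and go back to the earlier viewpoint for a check.

Request:
drive_tool(increments=[[[0,0,-0.15],0],[[0,0,-0.35],0],[[0.05,-0.17,-0.5],0],[[0.104,-0.352,-0.61],0],[[0.104,-0.352,-0.61],0],[[0.104,-0.352,-0.61],0],[[0.104,-0.352,-0.61],0],[[0.104,-0.352,-0.61],0]])

```text
time_s: 19.45
eef_pos: [0.5358, 0.0942, 0.3537]
eef_rot: [0.0, 1.0, -0.0, -0.001]
wrist_force: [0.6, -0.6, 0.4]
opening: 0.001
```

Run:
```python
from h import *
o=get_obs();print(o["time_s"],o["eef_pos"].round(4),o["wrist_force"].round(2))
im=camera("wrist")
cv2.imwrite("pics/w7c.png",cv2.resize(im[40:290,120:390],None,fx=2.4,fy=2.4,interpolation=cv2.INTER_CUBIC))
print(proj(get_calibration("wrist"),studs([.556,.0925,1.5707],.032)).round(1).tolist())
```

```text
19.45 [0.5358 0.0942 0.3537] [ 0.59 -0.57  0.39]
[[166.8, 200.5], [356.3, 100.7], [157.2, 100.8], [346.5, 200.3]]
```

View pics/w7c.png

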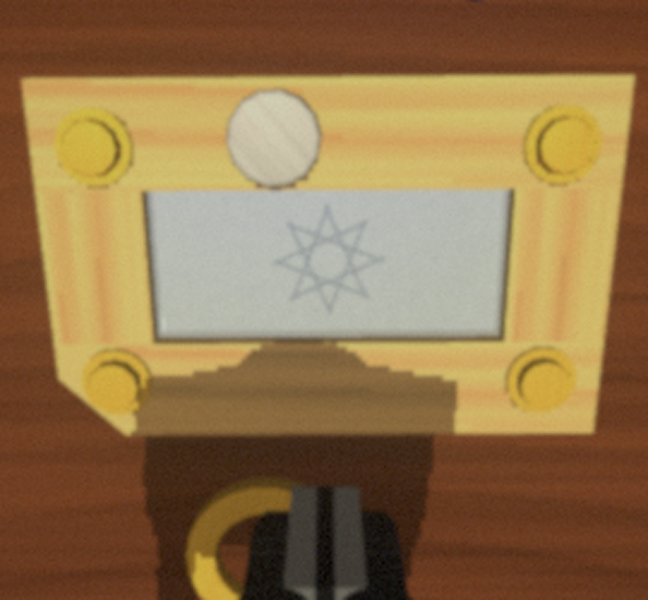

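All four caps now stand visibly lower in their collars. The frame, knob and ring are where they were in the earlier picture, to within a few crop pixels (1–2 mm). The arm is clear of everything, so I'll hand in.

```bash
python3 -c "from bench import hand_in; print(hand_in())"
```

```text
the job is handed in; nothing more can be done
None
```

I pressed the four studs down with the shut fingertips in the order asked: chipped corner, diagonal, short side, then the remaining one. I handed the job in at about 19.5 s of the 48 s allowed; no verdict was reported.

- **Pressing force:** each stud moved at about 3 N. The force then rose to 6–8 N as each reached its stop, well under the 20 N limit.
- **Last wrist picture:** all four caps stand low and even. The frame, knob and ring are within about 1–2 mm of where they were before pressing, and the arm is clear of everything. I did not look again at the two filter plates, the lens tube or the brush, but the arm never went near them at low height.
- **Disagreement:** the camera put the stud tops about 2–9 mm lower than the text's 42 mm. For that reason I set the pressing depth by the contact force; the depth reached agreed with the text.

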